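# Set the banding wheel's speed and start it

### The arm

A 6-joint arm with a two-finger parallel gripper is mounted at the origin on the work surface. World frame = base frame: x ahead of the robot, y to its left, z up, the work surface at z = 0. Lengths are in m, angles in rad, forces in N, time in s.
With the tool pointing down it reaches from about 0.3 to 0.775 m from the base axis. Payload 14.6 kg.
Tool frame: the origin (TCP) lies at the very end of the fingers, on their centre line; the grasp point (between the pads) lies 19 mm behind it; y points along the fingers, x is the direction in which the jaws open and shut, and the axes are right-handed (so a half turn about y gives the same grasp; the last joint's range is limited). The gripper opens to 94 mm and grips with 3 to 60 N. Pads are 16 mm wide; open, the fingers measure 119 mm over their backs; the gripper's body (75 mm by 177 mm) begins 78 mm behind the grasp point.
Start: joints at [1.076, 0.3, 1.521, -0, 1.321, -0.067], TCP at [0.228, 0.5, 0.205] pointing down, gripper open.
Joint ranges: [-3.03, 3.03], [-0.79, 2.21], [0.23, 2.52], [-1.04, 4.18], [0, 3.07], [-2.55, 2.55]. Speed limits (rad/s): [2.22, 2.22, 2.57, 3.14, 3.14, 3.14].

### API

Orientations are given as [roll, pitch, yaw] about the fixed x, y, z axes, in that order (R = Rz(yaw) Ry(pitch) Rx(roll)).
In Python, from station import * gives the robot as it stands.
- The arm moves only by the tool send_rows, never from a script. Its argument "series" is text: rows parted by semicolons, each of 7 numbers parted by spaces: the turn, a rotation vector about the tool's x, y, z in units of 5 degrees (1.0 is 5 degrees), then the shift along the tool's x, y, z in cm, then the opening, from -1 (shut) to 1 (fully open). A call has exactly 10 rows; each row is the pose to reach, as a shift and turn from the pose commanded when the call began, along the tool's axes at that moment; what a row does not reach only later rows make up. A row lasts 1/12 s, in which the tool goes at most 41.7 mm and 7.16 degrees, less where a joint would pass 70% of its speed; a pose out of reach is approached as far as the arm can. A call with a gripper value outside its range is refused whole. The fingers move at their own pace and stop on an object; "newtons" is the grip in N (left out, the last holds). Time passes only in rows, so rows that repeat a pose let the fingers close, or fill a call up. It gives the time, the measured TCP pose, the force and the opening at its end, in the units of the state.
- get_obs(): the state, without advancing time (a new reading comes with each control period).
- camera(name): name is "scene" or "top"; returns the picture (384x512x3 uint8, red, green, blue); there is no depth.
- camera_info(name): a dict with "K" (3x3 intrinsics, pixels), "R" (3x3) and "t" (3): a world point X has camera coordinates R X + t. Camera axes: x right, y down, z forward; pixel columns grow to the right and rows downward; lengths in m; the calibration is good to about 2 mm. A picture is of the moment at which its call begins. camera_info takes no time and is no camera call.
- hand_in(): hands the job in, once; it reports no verdict.
The state is a dict: "time_s": time; "qpos": joint angles; "joint_vel": joint speeds; "tau": joint torques, N m; "ee_pos": TCP position; "eef_rot": TCP orientation; "force": force on the tool from outside, world axes, zero at the start; "moment": the same for the moment, N m; "grip_width": finger opening in m.
Only numpy, scipy, OpenCV 4.12 (cv2) and the standard library are available. Lean on these libraries where they do the work, as an engineer would, in place of code of your own. Each camera call takes 0.05 s, during which the arm holds its last target. There are 200 camera calls.

### The job

The bowl on the banding wheel is ready for its coloured bands. With a fingertip, push the lever of the speed selector clockwise, click by click, until it rests in the setting marked by the blue dot, never clicking past that dot; then press the green start button all the way down and let it come up again. Only push, without pinching the lever; do not press the red button, and leave everything else lying and standing where it is.

Things in the scene. Friction and masses are not known exactly. Their poses are not given: they have to be found in the camera images.
- console: Turquoise control desk fixed to the table, 240 x 300 x 60 mm (x, y, height). Origin: centre of its underside; z up, -x its front. Its flat deck is 60 mm above the table, with the speed selector on the left (+y) half and two buttons at the right, 103 mm to -y of its centre, one 60 mm to the front and one 60 mm to the back.
- selector_axis (a point): Where the selector's vertical turning axis meets the deck: 50 mm to the desk's +y from its centre, at deck height.
- selector (a joint): Selector angle, rad, growing clockwise from above. Settings 0 to 7 click in every 0.5236 rad: setting k at k x 0.5236, stops just beyond 0 and 7. At setting k the lever points 105 - 30 k degrees anticlockwise of the desk's +x. Leaving a setting takes about 0.15 N m (4 N at 40 mm); past half-way it snaps into the next by itself and stays. Starts between 0 and 3; 0 has a black bar, 1 to 3 and 7 white dots.
- lever_tip (a point): Outer end of the selector's black lever, 57 mm from the turning axis, 26 mm above the deck. The lever is one upright bar, 18 mm wide, from the axis outwards, its top 41 mm above the deck with a white line along it; beyond the black hub disc (30 mm radius, 15 mm high) it hangs 11 mm above the deck. x points outwards along the lever, z up.
- pointer (a point): Imaginary point at deck height on the lever's centre line, 70 mm from the axis, on the circle of the dots: it is over a dot when the selector rests in that setting.
- dot_blue: Blue dot, 17 mm across, flat on the deck, 70 mm from the selector axis, at setting 4, 5 or 6 (the blue, yellow and red dots swap places from start to start). Marks the wanted speed. Origin at its centre.
- setting4 (a point): Point of the deck at setting 4, 70 mm from the selector axis.
- setting5 (a point): Point of the deck at setting 5, 70 mm from the selector axis.
- setting6 (a point): Point of the deck at setting 6, 70 mm from the selector axis.
- start (a joint): Travel of the green start button in m: 0 up, 0.006 fully down; sprung, fully down takes 5 N.
- start_top (a point): Centre of the top face of the green start button: 28 mm across, in a black 44 mm housing 12 mm high; the top stands about 22 mm above the deck when up. The green and red buttons swap places from start to start.
- stop (a joint): Travel of the red stop button, same kind: 0 up, 0.006 down. Leave alone.
- stop_top (a point): Centre of the top face of the red stop button.
- bowl: Biscuit-fired bowl, 110 mm across, 50 mm high, standing on the round turquoise banding wheel (62 mm high) to the right. Leave alone. Origin: centre of its underside.
- owl: Small terracotta figure, 28 mm across, 43 mm high, standing on the desk's deck in the far left corner (100 mm to +x, 132 mm to +y of the desk's centre). Leave alone. Origin: centre of its underside.
- glaze_a: White glaze jar with blue lid, 56 mm across, 75 mm high, on the table just left of the desk. Leave alone. Origin: centre of its underside.
- glaze_b: White glaze jar with orange lid, 52 mm across, 70 mm high, on the table left of the desk, further back. Leave alone. Origin: centre of its underside.
- brush: Brush, 170 mm long, lying on the table just right of the desk. Leave alone.
- mug: Biscuit-fired mug, 76 mm across, 85 mm high, on the table behind the desk. Leave alone. Origin: centre of its underside.
- scraper: Flat wooden scraper, 110 x 35 x 8 mm, lying on the table behind the desk. Leave alone.

How it is judged:
By the outcome, as a careful person would: the job done as asked, in the order asked, and still so for the second after the job is handed in, with the robot touching nothing.
It also fails if it takes over 51 s, if anything falls off the work surface, if the arm or the gripper's body presses on something with over 40 N, if the wrist force passes 120 N, or if a joint passes its speed limit or range.

## Working session

There is one attempt and no reset: what is moved stays moved. The work goes in short steps, Python scripts to look and compute and a tool call to move; the robot and the scene stay as the last step left them, time stands still between calls to the robot, and variables do not carry over. Pictures are saved under pics/ and viewed, on a budget of 10 in all, crops included, one or two more only if the job needs it, and the job is handed in when it is done.

Besides the shell and the picture viewer there is one more tool, called as name(argument=value, ...) on one line, values as JSON. send_rows: Moves the arm, as the interface text tells. Its arguments: {"type":"object","properties":{"series":{"type":"string"},"newtons":{"type":"number"}},"required":["series"]}

```bash
mkdir -p pics; python3 - <<'E'
from station import *
import cv2
o=get_obs();print(o)
for n in("top","scene"):
    im=camera(n);cv2.imwrite(f"pics/{n}0.png",im[:,:,::-1]);
    i=camera_info(n);print(n,i)
E
```

```text
{'time_s': 0.0, 'qpos': array([ 1.07640042e+00,  3.00481221e-01,  1.52156802e+00, -8.83283783e-06,
        1.32071000e+00, -6.66131166e-02]), 'joint_vel': array([-1.22256607e-04, -4.09747816e-04, -1.06220138e-03,  6.83347262e-04,
        8.68664899e-05, -2.31274123e-03]), 'tau': array([-6.97155301e-04, -5.31798899e+01, -3.52729225e+01,  7.08265649e-02,
        2.44396616e-02, -9.28133227e-05]), 'ee_pos': array([0.22805729, 0.50020313, 0.20488631]), 'eef_rot': array([-1.57072721e+00,  1.16457480e-03,  1.14301577e+00]), 'force': array([ 0.45150629, -0.19120233,  0.33827079]), 'moment': array([-0.0174736 , -0.0452254 ,  0.01590869]), 'grip_width': 0.09426347744796858}
top {'K': array([[470.59468453,   0.        , 257.7323028 ],
       [  0.        , 470.59468453, 187.83763881],
       [  0.        ,   0.        ,   1.        ]]), 'R': array([[-0.02346765, -0.99951903, -0.02027277],
       [-0.99802758,  0.02460404, -0.05775464],
       [ 0.05822566,  0.01887742, -0.99812495]]), 't': array([-0.09040702,  0.5942102 ,  1.3737838 ])}
scene {'K': array([[368.83604871,   0.        , 254.28012732],
       [  0.        , 368.83604871, 186.28436187],
       [  0.        ,   0.        ,   1.        ]]), 'R': array([[ 0.79805844,  0.60247529,  0.01123569],
       [ 0.47079203, -0.61177154, -0.63568109],
       [-0.37610847,  0.51260034, -0.77187001]]), 't': array([-0.41091226, -0.29935378,  1.66549315])}
```

View pics/top0.png

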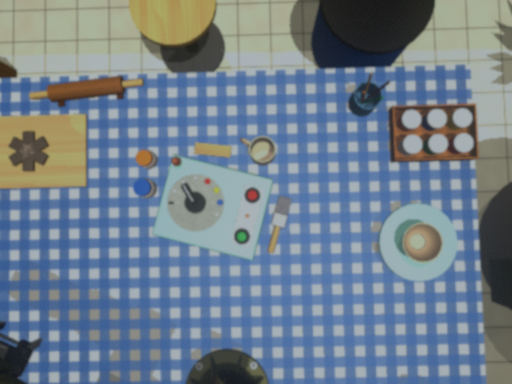

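View pics/scene0.png

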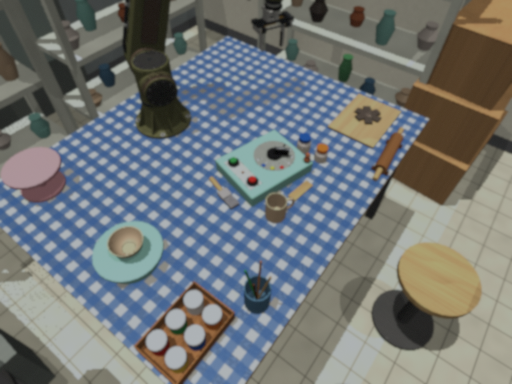

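The top view shows the desk at about (213,207), the hub at (194,203) and the lever pointing up-left to about (184,185). Green is at (242,236), the red button at (252,195), and the coloured dots are at (208,181), (217,190) and (221,202). Next I'll zoom in and measure.

```bash
cat > h.py <<'E'
import cv2,numpy as np
from station import *
def ray(n,uv,z):
    i=camera_info(n);K,R,t=i["K"],i["R"],i["t"]
    d=R.T@np.linalg.inv(K)@np.array([uv[0],uv[1],1.]);c=-R.T@t
    return c+d*(z-c[2])/d[2]
def proj(n,X):
    i=camera_info(n);p=i["K"]@(i["R"]@np.array(X)+i["t"]);return p[:2]/p[2]
def blobs(im,lo,hi,roi,amin=4):
    x0,y0,x1,y1=roi;h=cv2.cvtColor(im[y0:y1,x0:x1],cv2.COLOR_RGB2HSV)
    m=cv2.inRange(h,lo,hi);n,_,s,c=cv2.connectedComponentsWithStats(m)
    return [(s[k,4],c[k]+[x0,y0]) for k in range(1,n) if s[k,4]>=amin],m
E
python3 - <<'E'
from h import *
im=cv2.imread("pics/top0.png")[:,:,::-1].copy()
roi=(150,148,285,265);T="top"
for nm,lo,hi,z in [("turq",(80,40,120),(98,140,255),.06),("blue",(104,120,80),(125,255,255),.06),("red",(170,120,80),(180,255,255),.06),("red2",(0,120,80),(6,255,255),.06),("yel",(18,110,120),(34,255,255),.06),("green",(45,90,60),(80,255,255),.082),("black",(0,0,0),(180,255,60),.1)]:
    b,m=blobs(im,lo,hi,roi)
    print(nm,[(a,c.round(1),ray(T,c,z)[:2].round(4)) for a,c in b if a<15000])
    if nm=="turq":
        cs,_=cv2.findContours(m,cv2.RETR_EXTERNAL,cv2.CHAIN_APPROX_NONE);c=max(cs,key=cv2.contourArea)
        P=np.array([ray(T,p[0]+np.array(roi[:2]),.06)[:2] for p in c],np.float32)
        r=cv2.minAreaRect(P);print("rect",r,cv2.boxPoints(r))
x0,y0,x1,y1=roi
cv2.imwrite("pics/crop0.png",cv2.resize(im[y0:y1,x0:x1,::-1],None,fx=5,fy=5,interpolation=cv2.INTER_CUBIC))
E
```

```text
turq [(np.int32(2616), array([197.2, 203.4]), array([0.5489, 0.0688])), (np.int32(7), array([239.6, 178.1]), array([ 0.6184, -0.0541])), (np.int32(7), array([229.3, 192.3]), array([ 0.5786, -0.0238])), (np.int32(8), array([214.2, 229.5]), array([0.4734, 0.0213]))]
rect ((0.5393058061599731, 0.025384530425071716), (0.30179649591445923, 0.24111737310886383), 74.21277618408203) [[ 0.38224053 -0.08702175]
 [ 0.6142626  -0.15262152]
 [ 0.6963711   0.13779081]
 [ 0.46434903  0.20339058]]
blue [(np.int32(83), array([242.5, 159.1]), array([ 0.673 , -0.0636])), (np.int32(61), array([281.1, 158. ]), array([ 0.6734, -0.1745])), (np.int32(96), array([162.7, 161.1]), array([0.6733, 0.1665])), (np.int32(34), array([203.1, 158.4]), array([0.6782, 0.0498])), (np.int32(56), array([222.2, 161.1]), array([ 0.6689, -0.0052])), (np.int32(54), array([281.5, 178. ]), array([ 0.6159, -0.1743])), (np.int32(8), array([264.6, 174.6]), array([ 0.6267, -0.1261])), (np.int32(62), array([161.2, 180.7]), array([0.6167, 0.1716])), (np.int32(5), array([158.8, 199.4]), array([0.5631, 0.1791])), (np.int32(14), array([2
[... 542 characters left out ...]
([0.3887, 0.1662])), (np.int32(87), array([184. , 260.5]), array([0.3876, 0.1092])), (np.int32(84), array([204.2, 260.2]), array([0.3872, 0.0514])), (np.int32(83), array([224.3, 260. ]), array([ 0.3863, -0.0059])), (np.int32(47), array([244.3, 261.9]), array([ 0.3798, -0.0625]))]
red []
red2 [(np.int32(12), array([207. , 180.8]), array([0.613 , 0.0396])), (np.int32(68), array([251.9, 194.6]), array([ 0.5704, -0.0884]))]
yel [(np.int32(63), array([204. , 150.4]), array([0.7011, 0.0466])), (np.int32(16), array([216. , 189.5]), array([0.5875, 0.0142]))]
green [(np.int32(93), array([241.2, 236.2]), array([ 0.4537, -0.0565]))]
black [(np.int32(75), array([193.7, 201.7]), array([0.5527, 0.0727]))]
```

View pics/crop0.png

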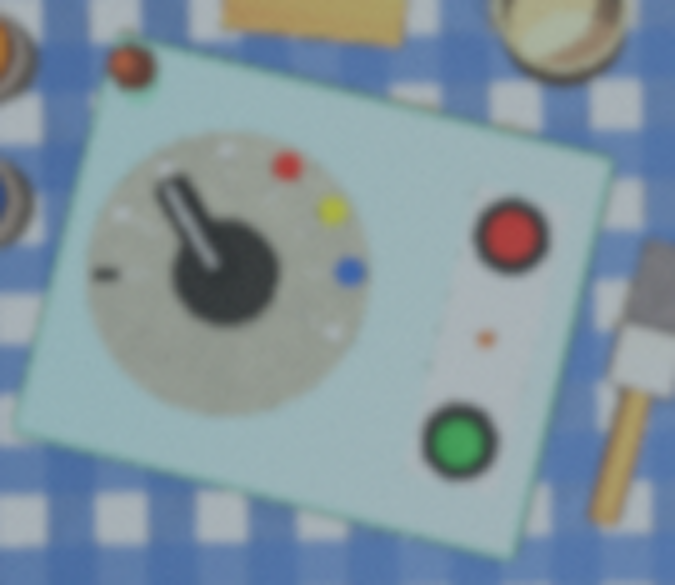

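```bash
cat >> h.py <<'E'
AX=np.array([.553,.0745]);DY=-15.8
def pose(th,r,t):  # finger position for lever world angle th (deg)
    a=np.radians(th);u=np.array([np.cos(a),np.sin(a)]);return AX+r*u+t*np.array([-u[1],u[0]])
def go(xy,z,yaw):  # shift cm (tool) and turn units about tool y
    o=get_obs();y=o["eef_rot"][2];d=np.r_[xy,z]-o["ee_pos"]
    s=[d[0]*np.cos(y)+d[1]*np.sin(y),-d[2],-d[0]*np.sin(y)+d[1]*np.cos(y)]
    print("turn y",round((np.degrees(y)-yaw)/5,2),"shift",np.round(np.array(s)*100,2))
E
python3 - <<'E'
from h import *
print(pose(29.2,.048,.030));go(pose(29.2,.048,.030),.16,29.2)
for f in np.arange(3,31,3):
    a=np.radians(f);r,t=4.8,1.7;print(f/5,round(r*(np.cos(a)-1)+t*np.sin(a),2),round(-r*np.sin(a)+t*(np.cos(a)-1),2))
E
```

```text
[0.58026447 0.12410493]
turn y 7.26 shift [-19.61   4.5  -47.65]
0.6 0.08 -0.25
1.2 0.15 -0.51
1.8 0.21 -0.77
2.4 0.25 -1.04
3.0 0.28 -1.3
3.6 0.29 -1.57
4.2 0.29 -1.83
4.8 0.28 -2.1
5.4 0.25 -2.36
6.0 0.21 -2.63
```

send_rows(series="0 0.7 0 -1.4 0 -3.4 -1;0 1.4 0 -2.8 0 -6.8 -1;0 2.1 0 -4.2 0 -10.2 -1;0 2.8 0 -5.6 0 -13.6 -1;0 3.5 0 -7 0 -17 -1;0 4.2 0 -8.4 0 -20.4 -1;0 4.9 0 -9.8 0 -23.8 -1;0 5.6 0 -11.2 0 -27.2 -1;0 6.3 0 -12.6 0 -30.6 -1;0 7 0 -14 0 -34 -1", newtons=20)

```text
time_s: 0.93
ee_pos: [0.4803, 0.2304, 0.2053]
eef_rot: [-1.571, 0.0, 0.529]
force: [0.7, 1.1, 0.4]
grip_width: 0.0307
```

```bash
python3 -c "
from h import *
go(pose(29.2,.048,.030),.13,29.2);print(get_obs()['time_s'])"
```

```text
turn y 0.22 shift [  3.26   7.53 -14.22]
0.9333
```

send_rows(series="0 0 0 0.6 1 -2.6 -1;0 0.2 0 1.2 2 -5.2 -1;0 0.2 0 1.8 3 -7.8 -1;0 0.2 0 2.4 4 -10.4 -1;0 0.2 0 2.9 5.5 -12.5 -1;0 0.2 0 3.2 6.5 -13.7 -1;0 0.2 0 3.26 7.5 -14.2 -1;0 0.2 0 3.26 7.5 -14.2 -1;0 0.2 0 3.26 7.5 -14.2 -1;0 0.2 0 3.26 7.5 -14.2 -1")

```text
time_s: 1.77
ee_pos: [0.5793, 0.1271, 0.1312]
eef_rot: [-1.571, -0.001, 0.516]
force: [0.4, 0.4, 0.4]
grip_width: 0.0005
```

```bash
python3 -c "
from h import *
go(pose(29.2,.048,.030),.082,29.2);print(get_obs())
im=camera('top');cv2.imwrite('pics/t1.png',cv2.resize(im[148:265,150:285,::-1],None,fx=4,fy=4,interpolation=cv2.INTER_CUBIC))
"
```

```text
turn y 0.07 shift [-0.07  4.92 -0.31]
{'time_s': 1.7667, 'qpos': array([ 1.54233709e-01,  4.61581855e-01,  1.47720824e+00,  1.16353834e-04,
        1.20200829e+00, -3.61503177e-01]), 'joint_vel': array([ 0.00384042, -0.00898951, -0.00488694, -0.00036468, -0.00082558,
       -0.00247945]), 'tau': array([-6.13688305e-01, -5.91782176e+01, -3.30177355e+01,  4.54244670e-02,
        2.23715982e-02,  1.44986603e-03]), 'ee_pos': array([0.57931153, 0.12713406, 0.13122485]), 'eef_rot': array([-1.57097569e+00, -7.81320239e-04,  5.15695055e-01]), 'force': array([0.38479778, 0.3791336 , 0.40069678]), 'moment': array([-0.0175157 ,  0.07637129, -0.03051253]), 'grip_width': 0.0005149567005995516}
```

View pics/t1.png

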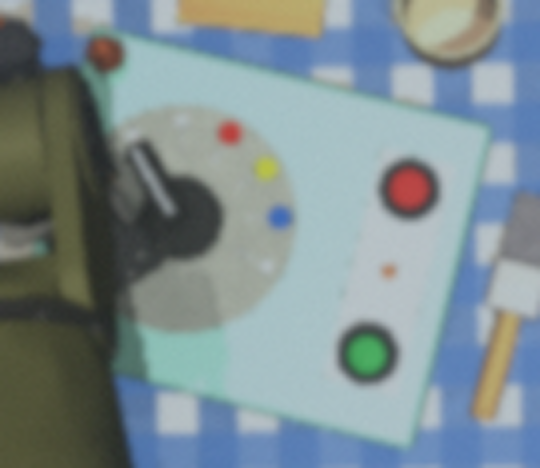

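The crop shows the lever still in setting 2, with its end at (138,150), and the closed fingertip just left of it at about (130,195). I'll lower it and close in on the lever.

send_rows(series="0 0 0 0 1 0 -1;0 0 0 0 2 0 -1;0 0 0 0 3 0 -1;0 0 0 0 4 0 -1;0 0 0 0 4.8 0 -1;0 0 0 0 4.8 -0.3 -1;0 0 0 0 4.8 -0.6 -1;0 0 0 0 4.8 -0.9 -1;0 0 0 0 4.8 -1.1 -1;0 0 0 0 4.8 -1.1 -1")

```text
time_s: 2.65
ee_pos: [0.5855, 0.1161, 0.0829]
eef_rot: [-1.571, -0.001, 0.514]
force: [0.8, 0.6, -0.4]
grip_width: 0.0002
```

```bash
python3 -c "
from h import *
go(pose(29.2,.048,.017),.082,29.2);o=get_obs();print(o['force'],o['moment'],o['ee_pos'])
"
```

```text
turn y 0.05 shift [-0.07  0.09 -0.35]
[ 0.79338247  0.63157929 -0.42405443] [-0.04323396  0.04519219  0.00132173] [0.58549286 0.11612539 0.08293602]
```

send_rows(series="0 0 0 0 0.1 -0.2 -1;0 0 0 0 0.1 -0.35 -1;0 0.6 0 0.08 0.1 -0.6 -1;0 1.2 0 0.15 0.1 -0.86 -1;0 1.8 0 0.21 0.1 -1.12 -1;0 2.4 0 0.25 0.1 -1.39 -1;0 3 0 0.28 0.1 -1.65 -1;0 3.6 0 0.29 0.1 -1.92 -1;0 4.2 0 0.29 0.1 -2.18 -1;0 4.2 0 0.29 0.1 -2.18 -1")

```text
time_s: 3.48
ee_pos: [0.5984, 0.0986, 0.0815]
eef_rot: [-1.571, -0.0, 0.145]
force: [0.1, 0.3, -0.2]
grip_width: 0.0005
```

```bash
python3 -c "
from h import *
go(pose(-.8,.048,.017),.082,-.8);o=get_obs();print(o['force'],o['moment'],o['ee_pos'])
im=camera('top');cv2.imwrite('pics/t2.png',cv2.resize(im[148:265,150:285,::-1],None,fx=4,fy=4,interpolation=cv2.INTER_CUBIC))
"
```

```text
turn y 1.83 shift [ 0.16 -0.05 -0.81]
[ 0.09622232  0.33745062 -0.17257686] [-0.0481092   0.01328281  0.00920363] [0.5984431  0.09862386 0.08146432]
```

View pics/t2.png

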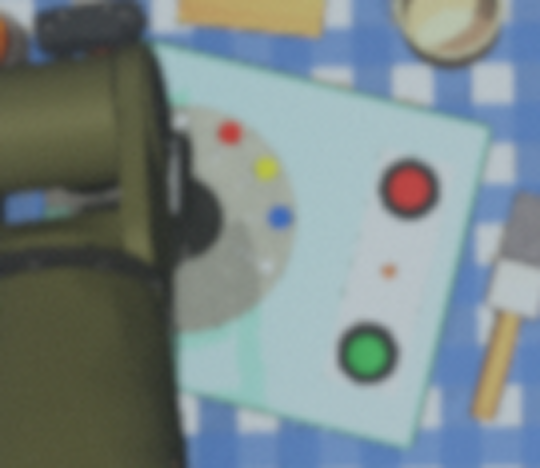

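The lever now points straight up, onto the white dot at setting 3, so the first click worked. On to setting 4.

```bash
cat >> h.py <<'E'
def arc(ths):
    for t in ths: go(pose(t,.048,.017),.082,t)
E
python3 -c "
from h import *
arc([4,0,-4,-8,-12,-15,-18,-20,-22])"
```

```text
turn y 0.9 shift [ 0.08 -0.06 -0.42]
turn y 1.7 shift [ 0.16 -0.06 -0.77]
turn y 2.5 shift [ 0.21 -0.06 -1.12]
turn y 3.3 shift [ 0.24 -0.06 -1.47]
turn y 4.1 shift [ 0.25 -0.06 -1.83]
turn y 4.7 shift [ 0.24 -0.06 -2.09]
turn y 5.3 shift [ 0.21 -0.06 -2.36]
turn y 5.7 shift [ 0.19 -0.06 -2.53]
turn y 6.1 shift [ 0.16 -0.06 -2.71]
```

send_rows(series="0 0.9 0 0.08 0 -0.42 -1;0 1.7 0 0.16 0 -0.77 -1;0 2.5 0 0.21 0 -1.12 -1;0 3.3 0 0.24 0 -1.47 -1;0 4.1 0 0.25 0 -1.83 -1;0 4.7 0 0.24 0 -2.09 -1;0 5.3 0 0.21 0 -2.36 -1;0 5.7 0 0.19 0 -2.53 -1;0 6.1 0 0.16 0 -2.71 -1;0 6.1 0 0.16 0 -2.71 -1")

```text
time_s: 4.37
ee_pos: [0.6038, 0.0723, 0.0815]
eef_rot: [-1.571, -0.0, -0.384]
force: [0.4, -0.5, 0.3]
grip_width: 0.0003
```

```bash
python3 -c "
from h import *
arc([-26,-30,-34,-38,-42,-45,-48,-50,-52])
im=camera('top');cv2.imwrite('pics/t3.png',cv2.resize(im[148:265,150:285,::-1],None,fx=4,fy=4,interpolation=cv2.INTER_CUBIC))
"
```

```text
turn y 0.8 shift [ 0.12 -0.05 -0.34]
turn y 1.6 shift [ 0.2  -0.05 -0.68]
turn y 2.4 shift [ 0.26 -0.05 -1.04]
turn y 3.2 shift [ 0.29 -0.05 -1.39]
turn y 4.0 shift [ 0.3  -0.05 -1.74]
turn y 4.6 shift [ 0.29 -0.05 -2.01]
turn y 5.2 shift [ 0.27 -0.05 -2.28]
turn y 5.6 shift [ 0.24 -0.05 -2.45]
turn y 6.0 shift [ 0.22 -0.05 -2.63]
```

View pics/t3.png

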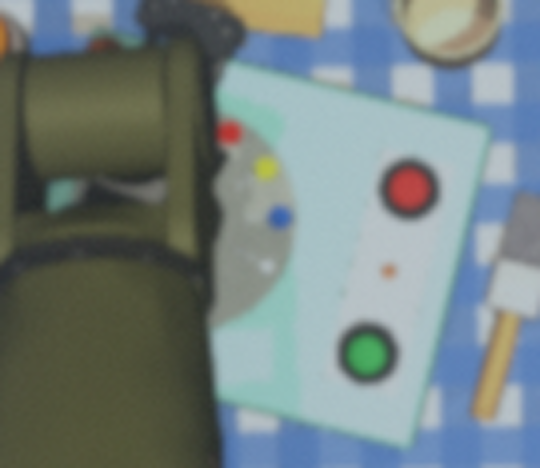

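The gripper hides the lever in this view, but all three coloured dots are clear. The geometry puts it at setting 4, so I'll push on to 5 and check with the scene camera.

send_rows(series="0 0.8 0 0.12 0 -0.34 -1;0 1.6 0 0.2 0 -0.68 -1;0 2.4 0 0.26 0 -1.04 -1;0 3.2 0 0.29 0 -1.39 -1;0 4 0 0.3 0 -1.74 -1;0 4.6 0 0.29 0 -2.01 -1;0 5.2 0 0.27 0 -2.28 -1;0 5.6 0 0.24 0 -2.45 -1;0 6 0 0.22 0 -2.63 -1;0 6 0 0.22 0 -2.63 -1")

```text
time_s: 5.25
ee_pos: [0.5959, 0.0472, 0.0815]
eef_rot: [-1.571, -0.0, -0.907]
force: [-0.4, 0.2, 0.2]
grip_width: 0.0003
```

```bash
python3 -c "
from h import *
arc([-56,-60,-64,-67,-70,-73,-76,-78,-80,-82])
im=camera('scene');c=im[120:205,205:335,::-1];t=camera('top')[148:265,150:285,::-1]
c=cv2.resize(c,(780,510),interpolation=cv2.INTER_CUBIC)
cv2.imwrite('pics/s4.png',c)
for k in range(3,7):
  p=AX+.055*np.array([np.cos(np.radians(89.2-30*k)),np.sin(np.radians(89.2-30*k))]);print(k,(proj('scene',[*p,.101])-[205,120])*6)
"
```

```text
turn y 0.8 shift [ 0.12 -0.05 -0.34]
turn y 1.6 shift [ 0.2  -0.05 -0.69]
turn y 2.4 shift [ 0.26 -0.05 -1.04]
turn y 3.0 shift [ 0.28 -0.05 -1.3 ]
turn y 3.6 shift [ 0.3  -0.05 -1.57]
turn y 4.2 shift [ 0.3  -0.05 -1.84]
turn y 4.8 shift [ 0.28 -0.05 -2.1 ]
turn y 5.2 shift [ 0.27 -0.05 -2.28]
turn y 5.6 shift [ 0.24 -0.05 -2.46]
turn y 6.0 shift [ 0.21 -0.05 -2.63]
3 [485.59931623 203.72150423]
4 [450.88183864 223.10280556]
5 [405.96369957 226.84146265]
6 [363.65161998 213.79056628]
```

View pics/s4.png

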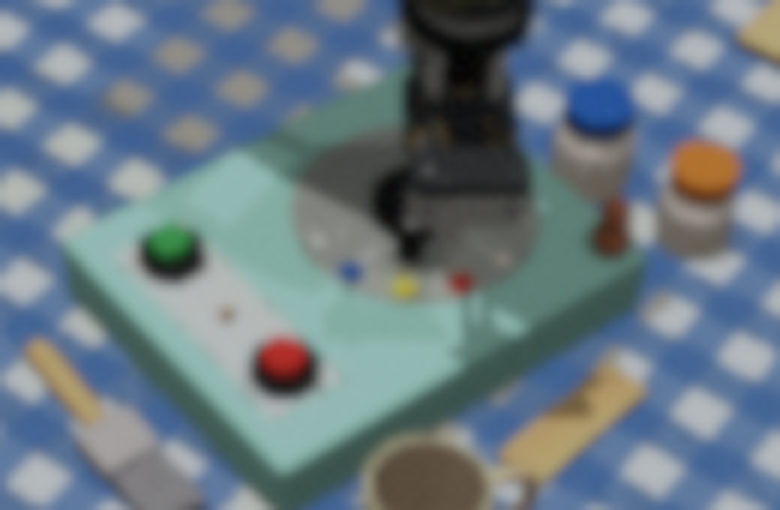

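In the scene view the lever's end is at (410,245), pointing at the yellow dot (405,287), which is setting 5. One more gentle click to reach blue.

send_rows(series="0 0.8 0 0.12 0 -0.34 -1;0 1.6 0 0.2 0 -0.69 -1;0 2.4 0 0.26 0 -1.04 -1;0 3 0 0.28 0 -1.3 -1;0 3.6 0 0.3 0 -1.57 -1;0 4.2 0 0.3 0 -1.84 -1;0 4.6 0 0.29 0 -2.01 -1;0 5 0 0.28 0 -2.19 -1;0 5.4 0 0.25 0 -2.37 -1;0 5.6 0 0.24 0 -2.46 -1")

```text
time_s: 6.18
ee_pos: [0.578, 0.0303, 0.0815]
eef_rot: [-1.571, -0.0, -1.396]
force: [-0.2, -0.2, 0.1]
grip_width: 0.0001
```

send_rows(series="0 0 0 0 0 0.2 -1;0 0 0 0 0 0.4 -1;0 0 0 0 -1 0.6 -1;0 0 0 0 -2.5 0.6 -1;0 0 0 0 -4 0.6 -1;0 0 0 0 -5.5 0.6 -1;0 0 0 0 -7 0.6 -1;0 0 0 0 -7 0.6 -1;0 0 0 0 -7 0.6 -1;0 0 0 0 -7 0.6 -1")

```text
time_s: 7.02
ee_pos: [0.5838, 0.0313, 0.1508]
eef_rot: [-1.572, 0.0, -1.396]
force: [-0.1, -0.9, 0.2]
grip_width: 0.0008
```

```bash
python3 -c "
from h import *
o=get_obs();print(o['ee_pos'],o['qpos'])
go([.4537,-.0570],.10,-80)
im=camera('scene');c=im[120:205,205:335,::-1]
cv2.imwrite('pics/s5.png',cv2.resize(c,(780,510),interpolation=cv2.INTER_CUBIC))
"
```

```text
[0.58380596 0.03133034 0.15076661] [-9.03256834e-03  4.24737355e-01  1.48241933e+00  8.81788881e-06
  1.23528471e+00  1.38693276e+00]
turn y 0.0 shift [  6.44   5.08 -14.35]
```

View pics/s5.png

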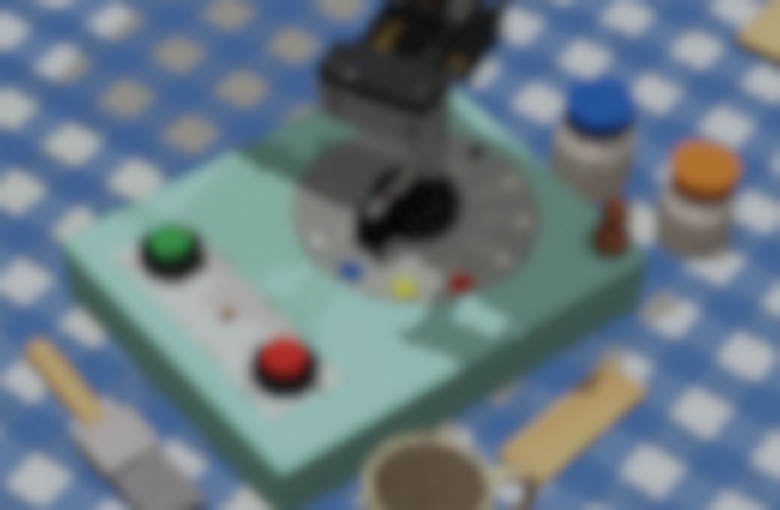

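The lever's end is now at (370,235), pointing at the blue dot (350,270). Next I'll hover over the green button and check both cameras.

send_rows(series="0 0 0 1 0 -2 -1;0 0 0 2 0 -4.4 -1;0 0 0 3 0 -6.8 -1;0 0 0 4 0 -9.2 -1;0 0 0 5 0 -11.5 -1;0 0 0 6 0 -13.5 -1;0 0 0 6.44 1.5 -14.35 -1;0 0 0 6.44 3.5 -14.35 -1;0 0 0 6.44 5.1 -14.35 -1;0 0 0 6.44 5.1 -14.35 -1")

```text
time_s: 7.9
ee_pos: [0.452, -0.0568, 0.0974]
eef_rot: [-1.576, 0.002, -1.397]
force: [-0.9, -0.6, 0.4]
grip_width: 0.0004
```

```bash
python3 -c "
from h import *
go([.4537,-.0570],.076,-80);o=get_obs();print(o['force'],o['ee_pos'])
im=camera('scene');c=im[120:205,205:335,::-1];t=camera('top')
b,m=blobs(t,(104,120,80),(125,255,255),(210,192,230,212));print(b,proj('top',[*o['ee_pos']]))
c=cv2.resize(c,(400,262),interpolation=cv2.INTER_CUBIC);d=cv2.resize(t[148:265,150:285,::-1],(400,347),interpolation=cv2.INTER_CUBIC)
cv2.imwrite('pics/s6.png',np.hstack([np.pad(c,((0,85),(0,0),(0,0))),d]))
"
```

```text
turn y -0.01 shift [0.05 2.14 0.16]
[-0.86780238 -0.57841628  0.4179482 ] [ 0.45202619 -0.05683633  0.09739917]
[(np.int32(9), array([219.66666667, 201.88888889]))] [241.03841925 237.01926458]
```

View pics/s6.png

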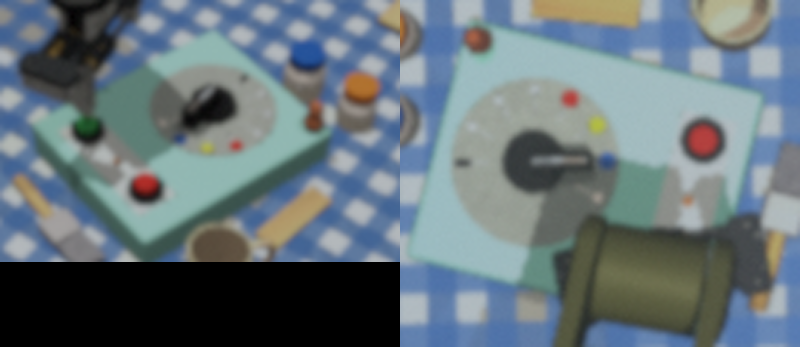

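Right panel: the lever points straight at the blue dot (607,160). Left panel: the fingertip is just above the green button (88,128). Now I'll press in steps.

send_rows(series="0 0 0 0.05 0.4 0.1 -1;0 0 0 0.05 0.8 0.1 -1;0 0 0 0.05 1.2 0.1 -1;0 0 0 0.05 1.5 0.1 -1;0 0 0 0.05 1.7 0.1 -1;0 0 0 0.05 1.9 0.1 -1;0 0 0 0.05 2 0.1 -1;0 0 0 0.05 2.1 0.1 -1;0 0 0 0.05 2.1 0.1 -1;0 0 0 0.05 2.1 0.1 -1")

```text
time_s: 8.83
ee_pos: [0.4549, -0.0573, 0.0796]
eef_rot: [-1.571, 0.0, -1.396]
force: [-2.1, 0.1, 3.5]
grip_width: 0.0006
```

send_rows(series="0 0 0 0 0.1 0 -1;0 0 0 0 0.2 0 -1;0 0 0 0 0.3 0 -1;0 0 0 0 0.4 0 -1;0 0 0 0 0.5 0 -1;0 0 0 0 0.55 0 -1;0 0 0 0 0.6 0 -1;0 0 0 0 0.6 0 -1;0 0 0 0 0.6 0 -1;0 0 0 0 0.6 0 -1")

```text
time_s: 9.67
ee_pos: [0.4553, -0.0574, 0.0756]
eef_rot: [-1.57, -0.001, -1.396]
force: [-15.0, 3.1, 37.7]
grip_width: 0.0008
```

The force rose steeply to 38 N at z = 75.6 mm, which matches the fully-down height (about 76 mm), so the button has bottomed out. Releasing straight up.

send_rows(series="0 0 0 0 -0.4 0 -1;0 0 0 0 -0.8 0 -1;0 0 0 0 -1.2 0 -1;0 0 0 0 -2 0 -1;0 0 0 0 -4 0 -1;0 0 0 0 -6.5 0 -1;0 0 0 0 -9 0 -1;0 0 0 0 -11 0 -1;0 0 0 0 -12 0 -1;0 0 0 0 -12 0 -1")

```text
time_s: 10.5
ee_pos: [0.4557, -0.0575, 0.1953]
eef_rot: [-1.568, -0.001, -1.397]
force: [0.1, 0.2, 0.4]
grip_width: 0.0005
```

send_rows(series="0 0 0 2 0 0 -1;0 0 0 5 0 0 -1;0 0 0 8 0 0 -1;0 0 0 11 0 0 -1;0 0 0 14 0 0 -1;0 0 0 17 0 0 -1;0 0 0 19 0 0 -1;0 0 0 20 0 0 -1;0 0 0 20 0 0 -1;0 0 0 20 0 0 -1")

```text
time_s: 11.33
ee_pos: [0.4893, -0.2537, 0.1924]
eef_rot: [-1.572, 0.001, -1.397]
force: [0.2, 0.7, -0.2]
grip_width: 0.0005
```

```bash
python3 -c "
from h import *
o=get_obs();print(o['force'],o['ee_pos'],o['time_s'])
im=camera('scene');c=im[120:205,205:335,::-1];t=camera('top')
c=cv2.resize(c,(400,262),interpolation=cv2.INTER_CUBIC);d=cv2.resize(t[148:265,150:285,::-1],(400,347),interpolation=cv2.INTER_CUBIC)
cv2.imwrite('pics/s7.png',np.hstack([np.pad(c,((0,85),(0,0),(0,0))),d]))
g=cv2.imread('pics/scene0.png')[:,:,::-1].copy()
for i in (g,im): print(blobs(i,(45,90,60),(80,255,255),(222,150,245,172))[0])
"
```

```text
[ 0.24967557  0.74576922 -0.21104254] [ 0.48931677 -0.25369182  0.19242962] 11.3333
[(np.int32(36), array([232.77777778, 160.13888889]))]
[(np.int32(32), array([232.625  , 159.53125]))]
```

View pics/s7.png

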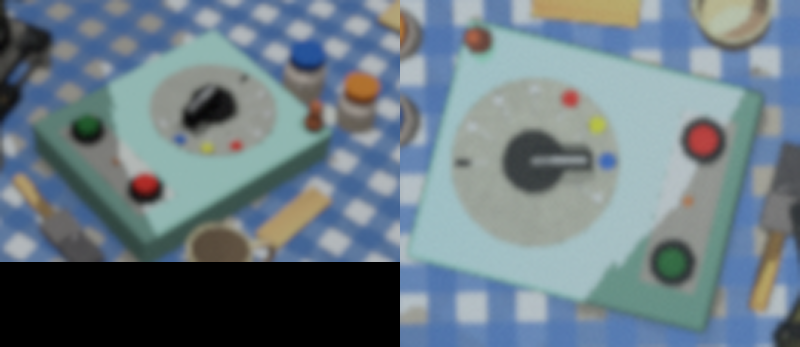

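The lever still points at the blue dot (607,160), and the green button is up again at (672,262). The owl, jars, mug, scraper and brush look unmoved. Handing in.

```bash
python3 -c "
from station import *
print(hand_in())"
```

```text
the job is handed in; nothing more can be done
None
```

The job is done and handed in at about 11.4 s of robot time; the hand-in reports no verdict.

- **Selector:** I pushed the lever with the closed fingertip from setting 2 to setting 6, where the blue dot was. It went click by click, and I backed off before pressing the button. Pictures confirmed settings 3, 5 and 6. At setting 4 the gripper hid the lever, so that click was judged from geometry alone.
- **Start button:** I then pressed the green button to its bottom, at fingertip height 75.6 mm against about 76 mm expected, and let it come up again. The last step of the press reached 38 N vertically and 15 N sideways. That was well over the 5 N needed but under the 120 N wrist limit. The contact was with the fingertip, so the 40 N limit on the arm and gripper body should not apply.
- **Last checks:** The final pictures show the lever on blue and the green button back to within 1 pixel of its starting position. I did not touch the red button, and the objects around the desk look unmoved. The bowl was outside the final pictures, but the arm never went near it. The force reading in free space was below 1 N.

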